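# Mount a cell carrier on a dovetail rail

## Task

Slide the cell carrier onto the dovetail rail from the rail's open end, the end with the clamp knob trailing, and press it gently home against the end stop with a push of about 10 N. Then turn its clamp knob clockwise until the carrier is firmly clamped there, without forcing anything, and let go. Leave the flask, the slide box and the dish alone.

Things in the scene. Friction and masses are not known exactly. Their poses are not given: they have to be found in the camera images.
- rail: fixed aluminium dovetail rail on a dark foot plate. Origin: bench level, mid-length; +x runs along it from open end (x=-130 mm) to far end (black detector head 88 high, x 104 to 152), z up. Waist 30 wide from z 6 to 18, then flanks flare at 60 deg to a flat head 40.4 wide, z 27 to 30. Both narrow by 5 mm over the first 12 mm at the open end. Foot 66 wide, 6 thick
- stop: dark steel stop block clamped across the rail, 16 long, 54 wide, top at z 44 mm (button to 50); its place along the rail differs each time; it does not move. Origin on the rail's axis, at bench level, in the plane of the face that looks to the open end; axes as the rail
- stop_face (a point): point on the stop's face that looks to the open end, on the rail's centre line, 36 mm above the bench. Carrier home: its front face (40 mm ahead of the carrier's origin) touches here
- carrier: loose aluminium carrier, 0.5 kg. Origin: slot's centre line, level of its underside; +x leads, z up. Deck x -46..40, y -36..64, z 21..33 mm. Black square cell holder to grip: x -6..22, y -11..11, z 33..88. Dovetail slot right through: 1.2 mm play a side, 2 up; a sprung ball in it (5 N) presses the rail: 1 to 6 N drag, more if cocked. On the rail: on its axis, underside 9 mm above bench
- clamp_knob (a joint): clamp knob angle, rad, grows clockwise seen from above; 0 to 0.2 at the start (open), limit 1.85. Turns easily (0.02 Nm) until the cam meets the rail; where that is differs (0.4 to 1.3 rad, the cam's setting on its shaft). From there the torque needed to hold it climbs: 0.2 to 0.4 Nm is firm (0.1 to 0.25 rad further), over 0.5 is forced. It stays where it is left
- knob_grip (a point): middle of the clamp knob's wing, on its upright axis: 24 mm behind, 41 mm to the left (+y) and 47 mm above the carrier's origin. The black wing is 28 long, 9 thick, 18 high (9 above and below this point); it lies along the carrier's x at joint 0 and turns with the knob; point x = wing's length
- cam: dark eccentric disc with a rubber bush, 48 mm across, under the deck on the knob's shaft; turning the knob presses it against the side of the rail's waist. Origin on the knob's axis at the level of the carrier's underside
- flask: conical glass flask, 64 mm across, 97 high, bystander; origin at the centre of its underside
- slides: green slide box 74 x 85 x 36 mm, bystander; origin at the centre of its underside
- dish: small round culture dish 58 mm across, 15 high, bystander; origin at the centre of its underside
Mind the look-alikes: they are no part of the job. Leave any green look-alike of the carrier alone.

How it is judged (in metres and radians):
On the way, in this order (a step that is already met when the one before it is completed fails the run):
1. the carrier has been slid onto the rail from its open end (y of carrier in the frame of rail between -0.0025 and 0.0025 m and z of carrier in the frame of rail between 0.006 and 0.012 m and angle between the x axis of carrier and the x axis of rail, either way round below 0.06 rad and x of carrier in the frame of rail between -0.12 and -0.04 m), for 0.02 s.
2. the carrier is pressed home against the stop (over 5 N), clamp still open (y of carrier in the frame of rail between -0.0025 and 0.0025 m and z of carrier in the frame of rail between 0.006 and 0.012 m and angle between the x axis of carrier and the x axis of rail, either way round below 0.06 rad and x of stop_face in the frame of carrier between 0.036 and 0.0415 m and contact force between carrier and stop above 5 N and contact force between cam and rail below 1 N), for 0.2 s.
At the end, for the whole second after the job is handed in: The carrier stands straight on the rail, its front within 2 mm of the stop, clamped: the cam presses the rail with 10 to 55 N; carrier at rest and released (y of carrier in the frame of rail between -0.0025 and 0.0025 m and z of carrier in the frame of rail between 0.006 and 0.012 m and angle between the x axis of carrier and the x axis of rail, either way round below 0.06 rad and x of stop_face in the frame of carrier between 0.036 and 0.042 m and contact force between cam and rail above 10 N and linear speed of carrier below 0.005 m/s); the robot touches nothing.
It fails at once if the carrier hits or presses the stop with more than 20 N (contact force between carrier and stop above 20 N).
It fails at once if the clamp is forced: more than 55 N between cam and rail (contact force between cam and rail above 55 N).
It fails at once if a bystander is shifted by more than 25 mm (distance of any of flask, slides, dish from where it was at the start of the episode above 0.025 m).
It also fails if it takes over 72 s, if anything falls off the work surface, if the arm or the gripper's body presses on something with over 40 N, if the wrist force passes 120 N, or if a joint passes its speed limit or range.

## Robot

A 7-joint arm with a two-finger parallel gripper is mounted at the origin on a cart in front of the work surface, level with it; the furniture and walls round the work are solid. World frame = base frame: x ahead of the robot, y to its left, z up, the work surface at z = 0. Lengths are in mm, angles in rad, forces in N, time in s.
With the tool pointing down it reaches from about 425 to 800 mm from the base axis. Payload 8.3 kg.
Tool frame: the origin (TCP) lies on the centre line of the jaws, within the pads' length; the fingertips stand 14 mm ahead of it and the grasp point (between the pads) lies 5 mm behind it (env.tip_extent is the distance from the TCP to the fingertips, in mm); z points along the fingers, y is the line along which they close (so a half turn about z gives the same grasp; the last joint's range is limited). The gripper opens to 85 mm and grips with 20 to 120 N. Pads are 22 mm wide; open, the fingers measure 114 mm over their backs; the gripper's body (76 mm by 85 mm) begins 54 mm behind the grasp point. The pads swing forward as they close: fully open they stand 13 mm farther back than shut.
Start: joints at [1.192, 0.383, 0.016, 1.37, -0.006, 1.388, -0.046], TCP at [194.147, -594.063, 245.279] pointing down, gripper open.
Joint ranges: [-2.95, 2.95], [-0.25, 2.06], [-1.52, 1.56], [0.18, 2.33], [-1.44, 4.58], [0.02, 2.06], [-3.01, 3.01]. Speed limits (rad/s): [2.39, 2.39, 3.01, 3.01, 3.14, 3.14, 3.14].

## Interface

Orientations are given as [roll, pitch, yaw] about the fixed x, y, z axes, in that order (R = Rz(yaw) Ry(pitch) Rx(roll)).
In Python, from station import env gives the robot as it stands. The module is installed in compiled form; this text tells all that it offers.
- The arm moves only by the shell command python3 -m crank 'ROWS' [FORCE]. ROWS is JSON, one flat list of numbers, 5 for each row, row after row: the opening in per cent of the stroke, from 0 (shut) to 100 (fully open), then the shift along the tool's x, y, z in units of 0.12 m (1.0 is 0.12 m), then the turn about the tool's z in units of 0.5 rad (1.0 is 0.5 rad). In form: [gripper, x, y, z, yaw, gripper, x, y, z, yaw, ...]. A call has 1 to 20 rows; each row is the pose to reach, as a shift and turn from the pose commanded when the call began, along the tool's axes at that moment; what a row does not reach only later rows make up. A row lasts 1/10 s, in which the tool goes at most 50 mm and 8.59 degrees, less where a joint would pass 70% of its speed; a pose out of reach is approached as far as the arm can. A call with a number of a shift or a turn outside -1 to 1 is refused whole. A call with a gripper value outside its range is refused whole. The fingers move at their own pace and stop on an object; FORCE is the grip in N (left out, the last holds). Time passes only in rows, so rows that repeat a pose let the fingers close. It gives the time, the measured TCP pose, the force, the opening and the grip force at its end, in the units of the state.
- env.get_state(): the state, without advancing time (a new reading comes with each control period).
- env.camera(name): name is "side" or "top"; returns a dict with "frame" (480x640x3 uint8, blue, green, red), "intrinsics" (3x3 intrinsics, pixels), "k1" (the pictures are not rectified: a ray, as slopes to the right and down, at radius r is drawn at 1 + k1 r^2 times it, then the intrinsics apply), "xyz" and "attitude" of the camera in the world. Camera axes: x right, y down, z forward; pixel columns grow to the right and rows downward; lengths in mm; the calibration is good to about 2 mm. A picture is of the moment at which its call begins. There is no depth.
- env.close_job(): hands the job in; it is judged then, once.
The state is a dict: "clock": time; "qpos": joint angles; "joint_vel": joint speeds; "joint_torque": joint torques, N m; "tool_pos": TCP position; "orientation": TCP orientation; "contact_force": force on the tool from outside, world axes, zero at the start; "moment": the same for the moment, N m; "grip_width": finger opening in mm; "gripper_force": force on a finger pad.
Only numpy, scipy, OpenCV 4.12 (cv2) and the standard library are available. Lean on these libraries where they do the work, as an engineer would, in place of code of your own. Each camera call takes 0.05 s, during which the arm holds its last target. There are 200 camera calls.

## Working session

There is one attempt and no reset: what is moved stays moved. The work goes in short steps, Python scripts to look and compute and a shell command to move; the robot and the scene stay as the last step left them, time stands still between calls to the robot, and variables do not carry over. Pictures are saved under pics/ and viewed, at most 10 in all, crops included, and the job is handed in when it is done.

```bash
mkdir -p pics; cat > h.py <<'E'
import numpy as np, cv2
from station import env
from scipy.spatial.transform import Rotation as R
def cam(n):
    c=env.camera(n); return c
def rot(c):
    a=np.array(c["attitude"],float)
    return a if a.shape==(3,3) else R.from_euler('xyz',a).as_matrix()
def ray(c,u,v):
    K=np.array(c["intrinsics"]); d=np.array([(u-K[0,2])/K[0,0],(v-K[1,2])/K[1,1]])
    s=d.copy()
    for _ in range(20): s=d/(1+c["k1"]*(s@s))
    return np.array(c["xyz"]),rot(c)@np.array([s[0],s[1],1])
def onz(c,u,v,z):
    o,d=ray(c,u,v); return o+d*(z-o[2])/d[2]
def proj(c,p):
    q=rot(c).T@(np.array(p,float)-np.array(c["xyz"])); s=q[:2]/q[2]; s=s*(1+c["k1"]*(s@s))
    K=np.array(c["intrinsics"]); return np.array([K[0,0]*s[0]+K[0,2],K[1,1]*s[1]+K[1,2]])
E
python3 - <<'E'
from h import *
for n in("top","side"):
    c=cam(n); cv2.imwrite(f"pics/{n}0.png",c["frame"]); print(n,c["xyz"],c["attitude"],c["k1"],c["intrinsics"])
print(env.get_state())
E
```

```text
top [493.90834655 -84.75467354 984.2051502 ] [-3.09058554 -0.01161185 -1.58518071] -0.07570719241596385 [[449.9793197    0.         316.19184682]
 [  0.         449.9793197  236.531146  ]
 [  0.           0.           1.        ]]
side [224.45041906 841.65280978 884.49854944] [-2.25259122 -0.00553253 -2.79090867] 0.029794851482704585 [[491.08782179   0.         326.18547235]
 [  0.         491.08782179 248.89616061]
 [  0.           0.           1.        ]]
{'clock': 0.1, 'qpos': array([ 1.19210714,  0.38414393,  0.01638833,  1.37104835, -0.00632424,
        1.38822086, -0.04644289]), 'joint_vel': array([-1.50207190e-03, -1.21349477e-03,  2.48072187e-04, -1.68926350e-03,
        5.97096018e-05,  1.21791121e-04,  4.41251652e-04]), 'joint_torque': array([ 3.76581404e-03, -6.29129148e+01,  8.47817659e-01, -3.72760355e+01,
        1.68070517e-02,  1.04672028e-02,  2.48683182e-05]), 'tool_pos': array([ 194.00506907, -593.66790498,  244.3856029 ]), 'orientation': array([-3.13982075e+00,  6.72950047e-06,  3.15892965e-01]), 'contact_force': array([-0.56679748, -0.47647266, -0.21198803]), 'moment': array([-0.0013373 ,  0.01839165,  0.03212031]), 'gripper_force': 0.0, 'grip_width': 85.94593174900669}
```

View pics/top0.png

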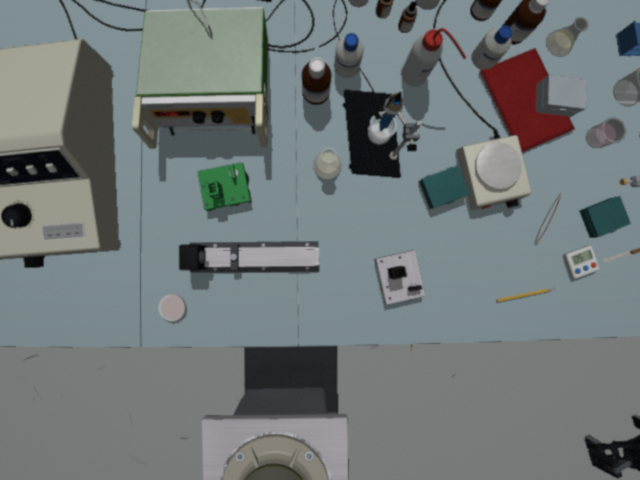

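View pics/side0.png

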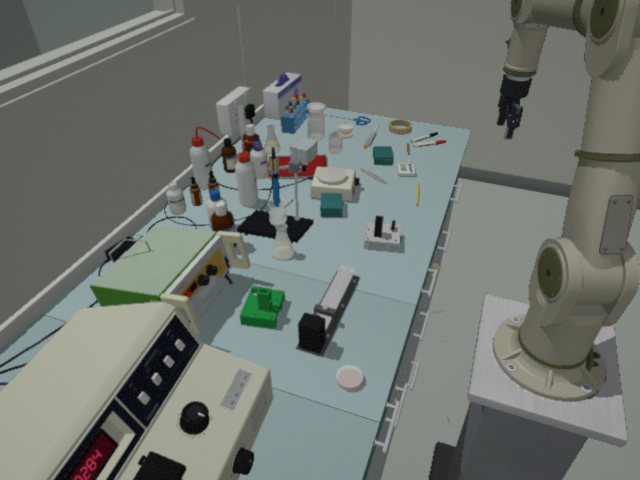

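Image reading: the possible carriers are the silver plate with two black parts at top (400,277), the green look-alike at (223,186), and the white scale at (495,170). I choose the silver plate at (400,277). The rail lies at (255,257), with its open end to the right at (319,257), the stop near (234,257), and the detector head at (191,257). I'll check it in one close crop.

```bash
python3 - <<'E'
from h import *
c=cam("top"); f=c["frame"]
a=cv2.resize(f[225:315,170:330],None,fx=5,fy=5,interpolation=cv2.INTER_CUBIC)
b=cv2.resize(f[240:312,365:435],None,fx=5,fy=5,interpolation=cv2.INTER_CUBIC)
o=np.zeros((450+0,800,3),np.uint8); o[:]=a
o2=np.zeros((360,800,3),np.uint8); o2[:,:350]=b
s=env.camera("side"); d=cv2.resize(s["frame"][205:260,355:415],None,fx=6,fy=6,interpolation=cv2.INTER_CUBIC)
o2[:330,400:760]=d
cv2.imwrite("pics/z1.png",cv2.resize(np.vstack([o,o2])[:,:],None,fx=.74,fy=.74))
for z,l in ((30,[(204,257),(319,257),(319,247),(319,267)]),(44,[(234,257)])):
    for p in l: print(p,z,onz(c,*p,z))
# deck contour
hsv=cv2.cvtColor(f,cv2.COLOR_BGR2HSV)
m=((hsv[...,1]<40)&(hsv[...,2]>120)).astype(np.uint8)
for nm,(x0,x1,y0,y1),z in(("deck",(365,435,240,312),33),("rail",(195,330,235,280),30)):
    w=np.zeros_like(m); w[y0:y1,x0:x1]=m[y0:y1,x0:x1]
    w=cv2.morphologyEx(w,cv2.MORPH_CLOSE,np.ones((5,5)))
    k=max(cv2.findContours(w,0,1)[0],key=cv2.contourArea)
    r=cv2.minAreaRect(k); print(nm,cv2.contourArea(k),r)
    for p in cv2.boxPoints(r): print(p,onz(c,*p,z))
m2=((hsv[...,2]<60)).astype(np.uint8); m2[:240]=0;m2[312:]=0;m2[:,:365]=0;m2[:,435:]=0
n,L,S,C=cv2.connectedComponentsWithStats(m2); print(S,C)
E
```

```text
(204, 257) 30 [502.24208901 142.24519629  30.        ]
(319, 257) 30 [ 498.95254797 -101.8605417    30.        ]
(319, 247) 30 [ 520.14555312 -102.17146797   30.        ]
(319, 267) 30 [ 477.79776212 -101.55062166   30.        ]
(234, 257) 44 [501.31252889  75.91899082  44.        ]
deck 4899.0 ((399.5, 275.5), (71.0, 69.0), 90.0)
[365. 240.] [ 533.51599345 -199.88785848   33.        ]
[434. 240.] [ 531.43114272 -347.74403364   33.        ]
[434. 311.] [ 380.72765308 -344.08163518   33.        ]
[365. 311.] [ 383.72675624 -197.11767825   33.        ]
rail 4334.0 ((262.0, 257.0), (44.0, 134.0), 90.0)
[195. 235.] [549.2829786  161.42674238  30.        ]
[329. 235.] [ 545.34245379 -123.79395561   30.        ]
[329. 279.] [ 452.13543186 -122.33606862   30.        ]
[195. 279.] [455.86885441 161.6621969   30.        ]
[[     0      0    640    480 306975]
 [   388    267     18     12    177]
 [   408    286     13      5     48]] [[319.44082417 239.47342617]
 [396.49717514 272.4180791 ]
 [414.02083333 288.0625    ]]
```

View pics/z1.png

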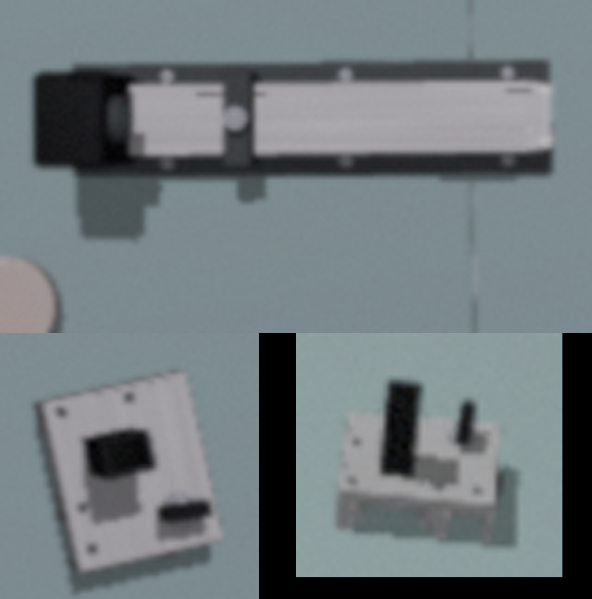

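The crop confirms the choice: a silver deck with a black cell holder at top (396.5,272) and a black wing at (414,288), deck corners near (375,259), (415,250), (425,296), (387,305). The rail head runs from about (205,258) to (319,256), and the stop's face is near column 238.

```bash
cat >> h.py <<'E'
def ang(v): return np.arctan2(v[1],v[0])
def deckfit(c,zd):
    f=c["frame"].astype(int); b,g,r=f[...,0],f[...,1],f[...,2]
    return ((r-g>-6)&(r>110)).astype(np.uint8)
E
python3 - <<'E'
from h import *
c=cam("top"); f=c["frame"]; print(f[300,440],f[290,395],f[256,290],f[275,415])
m=deckfit(c,33)
def fit(x0,x1,y0,y1,z):
    w=np.zeros_like(m); w[y0:y1,x0:x1]=m[y0:y1,x0:x1]; w=cv2.morphologyEx(w,cv2.MORPH_CLOSE,np.ones((3,3)))
    k=max(cv2.findContours(w,0,1)[0],key=cv2.contourArea); h=cv2.convexHull(k)[:,0]
    P=np.array([onz(c,*p,z)[:2] for p in h],np.float32); r=cv2.minAreaRect(P); print(r); print(cv2.boxPoints(r)); return P
fit(365,435,240,312,33)
fit(240,330,235,280,30)
# knob & cell by ray: dark wing top z=56, cell top z=88
print("wing",onz(c,414,288,56),"cell",onz(c,397.5,271,88))
E
```

```text
[144 140 125] [121 118 119] [168 162 165] [161 157 159]
((454.53179931640625, -273.613037109375), (100.29661560058594, 85.4444580078125), 11.544614791870117)
[[ 396.848   -241.79134]
 [ 413.9481  -325.50717]
 [ 512.2156  -305.43475]
 [ 495.1155  -221.7189 ]]
((505.1054382324219, -17.860580444335938), (47.002235412597656, 167.44288635253906), 0.41508907079696655)
[[ 480.9984     65.68841 ]
 [ 482.2115   -101.750084]
 [ 529.21246  -101.40957 ]
 [ 527.9994     66.02892 ]]
wing [ 431.76795141 -296.9700212    56.        ] cell [ 468.36643306 -257.16544572   88.        ]
```

```bash
cat >> h.py <<'E'
def plan(tgt,yaw,start=None,turn=True):
    """print successive calls' (x,y,z,yaw) units to reach world tgt, yaw"""
    s=env.get_state(); p=np.array(s["tool_pos"]) if start is None else np.array(start[0],float)
    psi=s["orientation"][2] if start is None else start[1]
    tgt=np.array(tgt,float)
    for i in range(8):
        d=tgt-p; t=-((yaw-psi+np.pi)%(2*np.pi)-np.pi)/0.5
        X=np.array([np.cos(psi),np.sin(psi),0]);Y=np.array([np.sin(psi),-np.cos(psi),0])
        u=np.array([d@X,d@Y,-d[2]])/120; k=max(1,np.abs(u).max()); u/=k; t2=np.clip(t,-1,1)
        print("call",np.round(u,4),"turn",round(t2,4))
        p=p+120*(u[0]*X+u[1]*Y)-[0,0,120*u[2]]; psi-=t2*.5
        if k==1 and abs(t)<=1: break
E
python3 - <<'E'
from h import *
c=cam("top"); g=cv2.cvtColor(c["frame"],cv2.COLOR_BGR2GRAY).astype(float)
# rail edges: strongest gradient per column, columns 245..312
A=[];B=[]
for u in range(245,312):
    d=np.diff(g[240:275,u])
    for arr,seg,off,sgn in((A,d[:17],240,1),(B,d[17:],257,-1)):
        w=np.clip(sgn*seg,0,None); i=w.argmax(); lo=max(i-2,0); ww=w[lo:i+3]
        arr.append(onz(c,u,off+lo+.5+(ww*np.arange(len(ww))).sum()/ww.sum(),30)[:2])
for a in(A,B):
    a=np.array(a); k=np.polyfit(a[:,1],a[:,0],1); r=a[:,0]-np.polyval(k,a[:,1]); ok=abs(r)<1; k=np.polyfit(a[ok,1],a[ok,0],1); print(k,np.polyval(k,[-100,0,60]),r.std())
for n,sl in(("end",slice(310,328)),("stop",slice(225,247))):
    print(n,np.round(g[254:260,sl].mean(0)),[round(onz(c,u,257,z)[1],1) for u in (sl.start,sl.stop) for z in (30,44)])
print(env.tip_extent)
plan([466,-260,150],1.772)
E
```

```text
[3.28734774e-03 5.22400461e+02] [522.07172577 522.40046055 522.59770141] 1.7085902181303756
[4.69766632e-03 4.81274343e+02] [480.80457639 481.27434302 481.556203  ] 0.16913415193799905
end [166. 166. 166. 167. 166. 166. 169. 168. 157. 141. 136. 137. 137. 137.
 136. 137. 137. 137.] [np.float64(-82.8), np.float64(-82.8), np.float64(-120.9), np.float64(-120.4)]
stop [164. 164. 164. 164. 157. 138. 130. 136. 139. 134. 121.  92.  63.  95.
 150. 164. 165. 165. 165. 165. 165. 165.] [np.float64(97.5), np.float64(94.8), np.float64(50.7), np.float64(48.7)]
14.0
call [ 1.     -0.6431  0.2622] turn -1.0
call [ 1.     -0.0716  0.2211] turn -1.0
call [1.     0.4568 0.2424] turn -0.9122
call [0.1885 0.2302 0.0656] turn -0.0
```

```bash
python3 -m crank '[60,0.5,-0.32,0.13,-0.5, 60,1,-0.64,0.26,-1, 60,1,-0.64,0.26,-1, 60,1,-0.64,0.26,-1, 60,1,-0.64,0.26,-1]' 40
python3 -m crank '[60,0.5,-0.04,0.11,-0.5, 60,1,-0.07,0.22,-1, 60,1,-0.07,0.22,-1, 60,1,-0.07,0.22,-1, 60,1,-0.07,0.22,-1]'
python3 -m crank '[60,0.5,0.23,0.12,-0.5, 60,1,0.46,0.24,-0.91, 60,1,0.46,0.24,-0.91, 60,1,0.46,0.24,-0.91, 60,1,0.46,0.24,-0.91]'
python3 -c "
from h import *
plan([466,-260,120],1.772)"
```

```text
clock: 0.8
tool_pos: [285.4, -482.7, 214.1]
orientation: [-3.141, -0.0, 0.819]
contact_force: [-0.1, -0.1, 0.4]
grip_width: 50.8
gripper_force: 0.0
clock: 1.3
tool_pos: [360.1, -391.4, 187.8]
orientation: [-3.142, 0.0, 1.314]
contact_force: [0.2, -0.6, 0.2]
grip_width: 51.0
gripper_force: 0.0
clock: 1.8
tool_pos: [443.8, -289.6, 158.9]
orientation: [-3.141, 0.0, 1.766]
contact_force: [-0.1, -0.9, -0.5]
grip_width: 51.0
gripper_force: 0.0
call [0.2063 0.2296 0.3242] turn -0.0111
```

```bash
python3 -m crank '[60,0.206,0.23,0.324,-0.011, 60,0.206,0.23,0.324,-0.011, 60,0.206,0.23,0.324,-0.011, 60,0.206,0.23,0.324,-0.011]'
python3 -m crank '[60,0,0,0.2,0, 60,0,0,0.4,0, 60,0,0,0.54,0, 60,0,0,0.54,0, 60,0,0,0.54,0]'
python3 - <<'E'
from h import *
c=cam("side"); p=proj(c,[466,-260,50]).astype(int); print(p)
a=c["frame"][p[1]-60:p[1]+50,p[0]-70:p[0]+70]
t=cam("top")["frame"][230:340,345:485]
cv2.imwrite("pics/g1.png",np.hstack([cv2.resize(a,None,fx=2.8,fy=2.8,interpolation=2),cv2.resize(t,None,fx=2.8,fy=2.8,interpolation=2)]))
plan([466,-260,55],1.772)
E
```

```text
clock: 2.2
tool_pos: [465.5, -261.2, 120.7]
orientation: [-3.142, 0.001, 1.772]
contact_force: [-0.1, -1.2, -0.3]
grip_width: 51.4
gripper_force: 0.0
clock: 2.7
tool_pos: [466.2, -260.2, 56.3]
orientation: [3.141, 0.001, 1.774]
contact_force: [0.7, -0.5, 0.7]
grip_width: 51.1
gripper_force: 0.0
[377 229]
call [ 0.0009 -0.0082  0.0155] turn 0.0058
```

View pics/g1.png

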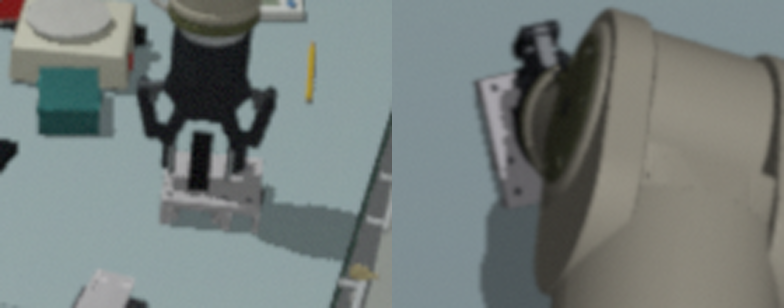

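The side crop shows the fingers straddling the black holder at about (377,229), clear of the knob. Closing now.

```bash
python3 -m crank '[0,0,0,0.008,0, 0,0,0,0.008,0, 0,0,0,0.008,0, 0,0,0,0.008,0, 0,0,0,0.008,0, 0,0,0,0.008,0, 0,0,0,0.008,0, 0,0,0,0.008,0]' 60
python3 -m crank '[0,0,0,-0.1,0, 0,0,0,-0.2,0, 0,0,0,-0.2,0, 0,0,0,-0.2,0]'
python3 - <<'E'
from h import *
plan([501.2,-200,81],1.567)
E
```

```text
clock: 3.6
tool_pos: [466.8, -259.0, 55.1]
orientation: [3.141, 0.001, 1.776]
contact_force: [-2.5, 0.6, 6.7]
grip_width: 21.2
gripper_force: 60.1
clock: 4.0
tool_pos: [466.5, -258.8, 78.7]
orientation: [3.141, 0.0, 1.776]
contact_force: [-0.5, -0.3, -4.7]
grip_width: 21.5
gripper_force: 59.4
call [ 0.4205  0.3835 -0.0195] turn 0.4186
```

```bash
python3 -m crank '[0,0.2,0.19,-0.02,0.2, 0,0.42,0.384,-0.02,0.419, 0,0.42,0.384,-0.02,0.419, 0,0.42,0.384,-0.02,0.419, 0,0.42,0.384,-0.02,0.419, 0,0.42,0.384,-0.02,0.419]'
python3 - <<'E'
from h import *
c=cam("top"); s=cam("side")
p=proj(s,[500,-190,30]).astype(int);
a=s["frame"][p[1]-60:p[1]+80,p[0]-90:p[0]+50]
t=c["frame"][200:340,280:420]
cv2.imwrite("pics/g2.png",np.hstack([cv2.resize(a,None,fx=2.8,fy=2.8,interpolation=2),cv2.resize(t,None,fx=2.8,fy=2.8,interpolation=2)])); print(p)
E
```

```text
clock: 4.6
tool_pos: [500.3, -201.2, 80.3]
orientation: [-3.141, 0.0, 1.565]
contact_force: [0.2, -0.2, -4.5]
grip_width: 21.0
gripper_force: 59.8
[358 246]
```

View pics/g2.png

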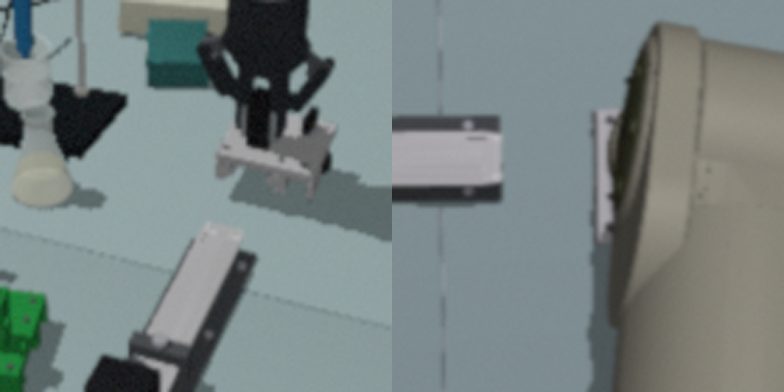

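The view shows the carrier level in the gripper, ahead of the rail's open end. In the top view its front edge is at column ~353, rows 239–286. Measuring its lateral offset and yaw against the rail in the same camera.

```bash
python3 -m crank '[0,0,0,0,0,0,0,0,0,0]'; cat > m.py <<'E'
from h import *
c=cam("top"); s=env.get_state(); tz=s["tool_pos"][2]; z=tz-55.1+33
g=cv2.cvtColor(c["frame"],cv2.COLOR_BGR2GRAY).astype(float)
def sub(w): 
    i=w.argmax(); lo=max(i-2,0); ww=np.clip(w[lo:i+3],0,None); return lo+.5+(ww*np.arange(len(ww))).sum()/ww.sum()
xs=round(proj(c,[500,s["tool_pos"][1]+32,z])[0])
# front edge
E=np.array([onz(c,xs-10+sub(np.diff(g[v,xs-10:xs+10])),v,z)[:2] for v in range(244,282)])
k=np.polyfit(E[:,0],E[:,1],1); r=E[:,1]-np.polyval(k,E[:,0]); ok=abs(r)<1; k=np.polyfit(E[ok,0],E[ok,1],1)
print("front y at 500",np.polyval(k,500),"yaw",np.pi/2+np.arctan(k[0]),r.std())
for du in (1,2,3):
    u=xs+du; a=onz(c,u,230+sub(np.diff(g[230:250,u])),z); b=onz(c,u,275+sub(-np.diff(g[275:297,u])),z)
    print(u,a[:2],b[:2],"width",a[0]-b[0],"centreline x",(a[0]+b[0])/2+14,"TCP",s["tool_pos"],s["orientation"][2])
E
python3 m.py
```

```text
clock: 4.9
tool_pos: [501.0, -200.3, 80.7]
orientation: [3.142, -0.0, 1.566]
contact_force: [-0.2, 0.4, -4.1]
grip_width: 21.3
gripper_force: 59.8
front y at 500 -170.51241457247565 yaw 1.5615294633291688 0.36308466234221576
352 [ 526.37971472 -169.79112343] [ 443.33454742 -168.31884871] width 83.04516729835893 centreline x 498.8571310690426 TCP [ 501.01888976 -200.2059829    80.70699203] 1.5665186196802594
353 [ 535.00817938 -172.01591008] [ 443.02172651 -170.37133465] width 91.9864528741856 centreline x 503.0149529448117 TCP [ 501.01888976 -200.2059829    80.70699203] 1.5665186196802594
354 [ 535.29463359 -174.08816352] [ 443.67307909 -172.44077002] width 91.62155450057116 centreline x 503.4838563367931 TCP [ 501.01888976 -200.2059829    80.70699203] 1.5665186196802594
```

```bash
python3 - <<'E'
from h import *
c=cam("top"); g=cv2.cvtColor(c["frame"],cv2.COLOR_BGR2GRAY)
for u in (351,353,354,355,356): print(u,g[232:246,u],g[276:292,u])
print(onz(c,354,239,58.7),onz(c,354,240,58.7))
E
```

```text
351 [141 139 139 139 140 139 132 113  98  95  93  94 102 105] [98 97 98 98 98 97 97 94 89 88 90 92 94 95 94 94]
353 [140 140 140 139 140 136 133 145 151 150 151 150 151 149] [145 144 146 146 145 143 139 130 111  99  92  84  85  85  85  85]
354 [140 139 140 140 140 137 135 156 162 161 162 162 164 165] [162 163 163 164 159 155 145 134 111 103  93  83  83  85  84  85]
355 [141 139 139 139 140 136 136 156 161 150 142 146 158 165] [164 164 164 157 143 133 117 111 103  98  94  81  83  85  84  84]
356 [140 140 140 140 140 136 136 156 156 125 103 110 136 155] [160 160 155 137 103  89  89  95  96  95  90  79  81  84  80  80]
[ 534.82786132 -174.07057753   58.7       ] [ 532.76417165 -174.03220741   58.7       ]
```

```bash
python3 -m crank '[0,0.2,0,0.065,0, 0,0.4,0.002,0.13,0, 0,0.46,0.002,0.13,0, 0,0.46,0.002,0.13,0, 0,0.46,0.002,0.13,0]'
python3 -c "
from h import *
plan([501.5,-100,65],1.567)"
```

```text
clock: 5.5
tool_pos: [501.8, -145.8, 65.4]
orientation: [3.141, 0.001, 1.566]
contact_force: [-0.1, 0.3, -4.3]
grip_width: 21.4
gripper_force: 59.6
call [ 0.3813 -0.0045  0.0036] turn -0.0011
```

```bash
python3 -m crank '[0,0.04,0,0.003,0, 0,0.07,0,0.003,0, 0,0.09,0,0.003,0, 0,0.11,0,0.003,0, 0,0.13,0,0.003,0, 0,0.15,0,0.003,0]'
python3 -m crank '[0,0.02,0,0,0, 0,0.04,0,0,0, 0,0.06,0,0,0, 0,0.08,0,0,0]'
python3 -m crank '[0,0.02,0,0,0, 0,0.04,0,0,0, 0,0.06,0,0,0, 0,0.08,0,0,0]'
```

```text
clock: 6.1
tool_pos: [501.6, -126.6, 64.7]
orientation: [3.142, -0.0, 1.567]
contact_force: [-0.3, -0.4, -3.7]
grip_width: 21.3
gripper_force: 59.7
clock: 6.5
tool_pos: [501.7, -116.9, 64.7]
orientation: [-3.142, -0.0, 1.567]
contact_force: [0.5, 0.2, -3.7]
grip_width: 21.8
gripper_force: 59.7
clock: 6.9
tool_pos: [501.7, -107.4, 64.7]
orientation: [-3.142, -0.0, 1.567]
contact_force: [-0.7, -0.3, -3.4]
grip_width: 21.5
gripper_force: 59.7
```

```bash
python3 -m crank '[0,0.03,0,0,0, 0,0.06,0,0,0, 0,0.09,0,0,0, 0,0.12,0,0,0, 0,0.15,0,0,0, 0,0.18,0,0,0]'
python3 -m crank '[0,0.03,0,0,0, 0,0.06,0,0,0, 0,0.09,0,0,0, 0,0.12,0,0,0, 0,0.15,0,0,0, 0,0.18,0,0,0]'
python3 m.py | head -1
```

```text
clock: 7.5
tool_pos: [501.2, -85.8, 64.4]
orientation: [-3.14, -0.0, 1.567]
contact_force: [-3.6, -2.1, -4.4]
grip_width: 21.2
gripper_force: 59.8
clock: 8.1
tool_pos: [501.8, -64.1, 64.7]
orientation: [-3.141, -0.0, 1.567]
contact_force: [-4.5, -2.3, -4.4]
grip_width: 21.5
gripper_force: 59.8Traceback (most recent call last):
  File "m.py", line 9, in <module>
    k=np.polyfit(E[:,0],E[:,1],1); r=E[:,1]-np.polyval(k,E[:,0]); ok=abs(r)<1; k=np.polyfit(E[ok,0],E[ok,1],1)
                                                                                 ~~~~~~~~~~^^^^^^^^^^^^^^^^^^^
    raise TypeError("expected non-empty vector for x")
TypeError: expected non-empty vector for x
```

```bash
python3 -m crank '[0,0.03,0,0,0, 0,0.06,0,0,0, 0,0.09,0,0,0, 0,0.12,0,0,0, 0,0.15,0,0,0, 0,0.18,0,0,0]'; python3 - <<'E'
from h import *
c=cam("top"); s=cam("side")
p=proj(s,[500,-30,30]).astype(int);
a=s["frame"][p[1]-70:p[1]+70,p[0]-70:p[0]+70]
t=c["frame"][200:340,190:330]
cv2.imwrite("pics/g3.png",np.hstack([cv2.resize(a,None,fx=2.8,fy=2.8,interpolation=2),cv2.resize(t,None,fx=2.8,fy=2.8,interpolation=2)])); print(p)
E
```

```text
clock: 8.75
tool_pos: [501.9, -42.7, 64.7]
orientation: [-3.141, 0.0, 1.567]
contact_force: [-4.5, -2.2, -4.6]
grip_width: 21.3
gripper_force: 59.8
[340 283]
```

View pics/g3.png

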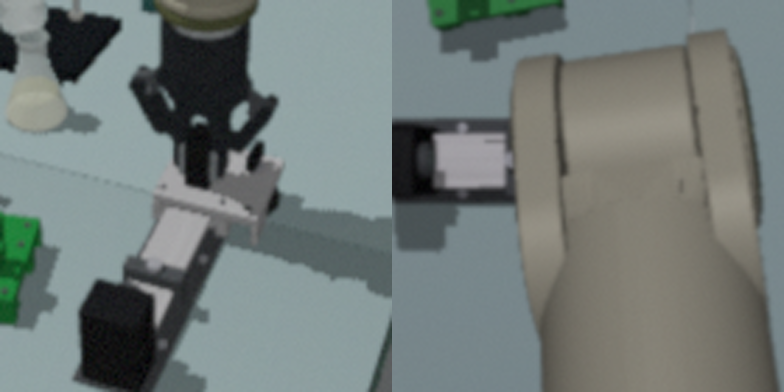

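The view shows the carrier seated straight on the rail, about 80 mm short of the stop. I'll advance, then creep.

```bash
python3 -m crank '[0,0.05,0,0,0, 0,0.1,0,0,0, 0,0.15,0,0,0, 0,0.2,0,0,0, 0,0.25,0,0,0, 0,0.3,0,0,0, 0,0.35,0,0,0, 0,0.4,0,0,0, 0,0.45,0,0,0, 0,0.48,0,0,0, 0,0.5,0,0,0, 0,0.5,0,0,0]'
python3 -m crank '[0,0.01,0,0,0, 0,0.02,0,0,0, 0,0.03,0,0,0, 0,0.04,0,0,0, 0,0.045,0,0,0, 0,0.05,0,0,0]'
```

```text
clock: 10.05
tool_pos: [502.2, 18.1, 64.7]
orientation: [3.142, -0.001, 1.568]
contact_force: [-4.6, 2.4, -4.1]
grip_width: 21.2
gripper_force: 59.8
clock: 10.65
tool_pos: [502.2, 23.2, 64.7]
orientation: [3.142, -0.0, 1.567]
contact_force: [-4.6, -0.9, -4.1]
grip_width: 20.9
gripper_force: 59.8
```

```bash
python3 -m crank '[0,0.01,0,0,0, 0,0.02,0,0,0, 0,0.03,0,0,0, 0,0.04,0,0,0, 0,0.05,0,0,0, 0,0.06,0,0,0, 0,0.07,0,0,0, 0,0.075,0,0,0, 0,0.08,0,0,0]'
python3 -m crank '[0,0.004,0,0,0, 0,0.008,0,0,0, 0,0.012,0,0,0, 0,0.016,0,0,0]'
python3 -m crank '[0,0.004,0,0,0, 0,0.008,0,0,0, 0,0.012,0,0,0, 0,0.016,0,0,0]'
```

```text
clock: 11.55
tool_pos: [502.3, 32.9, 64.7]
orientation: [3.142, -0.0, 1.567]
contact_force: [-4.2, -1.1, -3.7]
grip_width: 21.3
gripper_force: 59.8
clock: 11.95
tool_pos: [502.3, 34.7, 64.7]
orientation: [3.142, -0.0, 1.567]
contact_force: [-4.8, -0.7, -3.9]
grip_width: 21.0
gripper_force: 59.8
clock: 12.35
tool_pos: [502.3, 36.8, 64.8]
orientation: [3.142, -0.0, 1.567]
contact_force: [-4.4, -0.8, -4.4]
grip_width: 21.1
gripper_force: 59.8
```

```bash
python3 -m crank '[0,0.004,0,0,0, 0,0.008,0,0,0, 0,0.012,0,0,0]'
python3 -m crank '[0,0.003,0,0,0, 0,0.006,0,0,0, 0,0.009,0,0,0]'
```

```text
clock: 12.65
tool_pos: [502.3, 38.2, 64.7]
orientation: [3.142, -0.0, 1.567]
contact_force: [-4.4, -1.3, -3.7]
grip_width: 20.9
gripper_force: 59.8
clock: 12.95
tool_pos: [502.3, 38.5, 64.8]
orientation: [-3.142, 0.001, 1.566]
contact_force: [-5.1, -3.6, -2.8]
grip_width: 21.6
gripper_force: 60.0
```

```bash
python3 -m crank '[0,0.002,0,0,0, 0,0.003,0,0,0]'; python3 -m crank '[0,0.002,0,0,0, 0,0.003,0,0,0]'
```

```text
clock: 13.15
tool_pos: [502.3, 38.6, 64.8]
orientation: [-3.142, 0.001, 1.566]
contact_force: [-5.5, -3.9, -3.2]
grip_width: 21.2
gripper_force: 60.0
clock: 13.35
tool_pos: [502.3, 38.6, 64.8]
orientation: [-3.141, 0.002, 1.566]
contact_force: [-5.5, -5.9, -1.9]
grip_width: 21.7
gripper_force: 60.0
```

```bash
python3 -m crank '[0,0.003,0,0,0, 0,0.005,0,0,0, 0,0.005,0,0,0]'; python3 -m crank '[0,0.002,0,0,0, 0,0.004,0,0,0, 0,0.004,0,0,0]'
```

```text
clock: 13.65
tool_pos: [502.3, 38.6, 64.8]
orientation: [-3.141, 0.002, 1.565]
contact_force: [-4.4, -6.0, -1.5]
grip_width: 21.6
gripper_force: 60.1
clock: 13.95
tool_pos: [502.3, 38.7, 64.8]
orientation: [-3.141, 0.003, 1.565]
contact_force: [-5.3, -8.6, -1.7]
grip_width: 21.4
gripper_force: 60.2
```

```bash
python3 -m crank '[0,0.002,0,0,0, 0,0.004,0,0,0, 0,0.006,0,0,0]'; python3 -m crank '[0,0.001,0,0,0, 0,0.001,0,0,0, 0,0.001,0,0,0, 0,0.001,0,0,0]'
```

```text
clock: 14.25
tool_pos: [502.3, 38.7, 64.8]
orientation: [-3.141, 0.003, 1.565]
contact_force: [-6.6, -10.9, 0.1]
grip_width: 21.4
gripper_force: 60.3
clock: 14.65
tool_pos: [502.3, 38.7, 64.9]
orientation: [-3.141, 0.004, 1.564]
contact_force: [-5.6, -10.3, -1.0]
grip_width: 21.4
gripper_force: 60.3
```

```bash
python3 -m crank '[50,0,0,0,0, 50,0,0,0,0, 50,0,0,0,0, 50,0,0,0,0, 50,0,0,0,0]'
python3 -m crank '[50,0,0,-0.2,0, 50,0,0,-0.4,0, 50,0,0,-0.55,0, 50,0,0,-0.55,0, 50,0,0,-0.55,0]'
python3 - <<'E'
from h import *
th=1.567
X=np.array([np.cos(th),np.sin(th)]);Y=np.array([-np.sin(th),np.cos(th)])
o=np.array([502.0,38.5])-8*X; k=o-24*X+41*Y; print("origin",o,"knob",k)
plan([k[0],k[1],110],1.567)
c=cam("side"); p=proj(c,[k[0],k[1],56]); print(p)
p=p.astype(int); cv2.imwrite("pics/g4.png",cv2.resize(c["frame"][p[1]-60:p[1]+60,p[0]-80:p[0]+80],None,fx=5,fy=5,interpolation=2))
E
```

```text
clock: 15.15
tool_pos: [502.7, 42.2, 65.0]
orientation: [3.141, -0.0, 1.567]
contact_force: [1.0, -0.2, -0.3]
grip_width: 43.0
gripper_force: 0.0
clock: 15.65
tool_pos: [502.5, 41.8, 130.7]
orientation: [3.141, 0.0, 1.567]
contact_force: [0.1, -0.3, 0.2]
grip_width: 42.9
gripper_force: 0.0
origin [501.96962946  30.50005765] knob [460.87881328   6.65587962]
call [-0.2946 -0.3454  0.1727] turn -0.0003
[350.95991855 289.28204836]
```

View pics/g4.png

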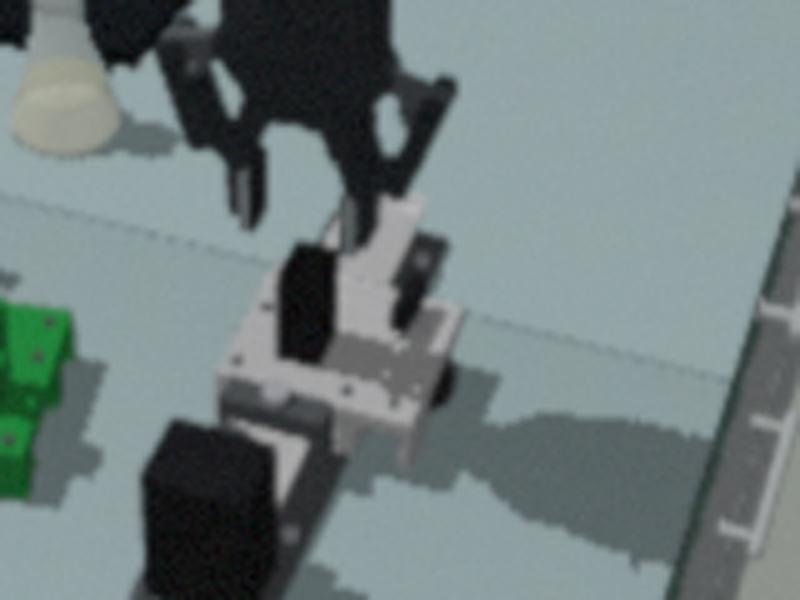

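The side view shows the carrier home against the stop, at crop (270,390), with the holder's top at crop (310,262) and the wing at (422,282). Checking these by projection.

```bash
python3 - <<'E'
from h import *
c=cam("side"); th=1.567
o=np.array([502.0,30.5])
Rm=np.array([[np.cos(th),-np.sin(th)],[np.sin(th),np.cos(th)]])
def q(x,y,z): 
    w=o+Rm@[x,y]; p=proj(c,[*w,z+9]); return np.round((p-[270,229])*5)
print("holder top corners",[q(x,y,88) for x in(-6,22) for y in(-11,11)],"holder front bottom",[q(22,y,33) for y in(-11,11)])
print("deck corners",[q(x,y,33) for x in(-46,40) for y in(-36,64)])
print("wing ends top/bot",[q(x-24,41,z) for x in(-14,14) for z in(56,38)])
m=(cv2.cvtColor(c["frame"],cv2.COLOR_BGR2GRAY)[270:300,340:365]); print(m)
E
```

```text
holder top corners [array([292., 237.]), array([336., 248.]), array([272., 275.]), array([316., 286.])] holder front bottom [array([271., 358.]), array([314., 370.])]
deck corners [array([272., 256.]), array([462., 304.]), array([209., 370.]), array([408., 424.])]
wing ends top/bot [array([414., 269.]), array([413., 296.]), array([396., 307.]), array([395., 334.])]
[[ 84  58  32  30  33  68 127 162 166 170 173 180 180 178 168 160 159 161
  160 160 161 160 159 160 159]
 [ 88  62  33  25  29  73 129 163 167 168 170 177 179 175 161 160 160 160
  160 160 160 161 160 160 159]
 [ 86  63  35  27  33  73 132 163 164 164 166 166 168 164 156 159 161 160
  159 161 159 161 160 160 159]
 [ 89  63  35  28  35  86 140 162 164 166 165 165 162 154 156 160 161 161
  161 160 160 159 161 158 161]
 [ 89  60  30  24  45 106 154 164 165 165 163 163 156 139 147 156 157 159
  160 161 159 161 160 159 159]
 [ 87  60  28  31  67 125 161 164 165 164 165 160 139 102 106 121 133 143
  149 159 160 160 161 160 160]
 [ 88  55  32  42 101 149 163 164 164 164 164 150 111  64  54  64  82 100
  109 135 158 161 160 160 16
[... 1718 characters left out ...]
74  21  21  29  66  87  93  98 104 111
  135 163 162 139 130 148 152]
 [165 166 169 171 169 169 167 150  94  52  33  55  86  97  97  97 107 124
  153 166 155 127 134 150 152]
 [141 149 165 165 165 167 168 161 144 120  77  79  95  99 102 100 109 137
  164 162 143 121 145 153 152]
 [111 122 138 139 140 151 165 164 157 132 107 100 104 102 105 107 126 155
  166 157 127 129 149 154 151]
 [106 108 108 109 108 122 138 140 143 147 143 134 107 104 106 110 136 165
  166 146 118 139 150 152 152]
 [104 102 104 104 104 107 106 111 133 153 138 128 106 106 108 124 151 164
  156 130 120 145 151 152 153]
 [103 105 105 103 104 105 104 104 117 128 112 107 103 104 103 119 135 140
  131 109 124 150 153 153 151]]
```

The deck and holder match within a millimetre or so, but the wing shows about 6 px off prediction. I'll clear the arm and take one look from above before reaching for it.

```bash
python3 -m crank '[35,-0.4,0,-0.3,0, 35,-0.8,0,-0.3,0, 35,-1,0,-0.3,0, 35,-1,0,-0.3,0]'
python3 -m crank '[35,-0.4,0,0,0, 35,-0.8,0,0,0, 35,-1,0,0,0, 35,-1,0,0,0, 35,-1,0,0,0]'
python3 - <<'E'
from h import *
c=cam("top"); s=cam("side"); k=[461,6.7]
p=proj(s,[*k,56]).astype(int); t=proj(c,[*k,56]).astype(int); print(p,t)
a=s["frame"][p[1]-30:p[1]+30,p[0]-40:p[0]+26]
b=c["frame"][t[1]-40:t[1]+20,t[0]-33:t[0]+33]
cv2.imwrite("pics/g5.png",np.hstack([cv2.resize(i,None,fx=6,fy=6,interpolation=2) for i in(a,b)]))
E
```

```text
clock: 16.15
tool_pos: [500.9, -84.1, 165.7]
orientation: [-3.14, 0.002, 1.558]
contact_force: [-0.5, -0.2, -0.8]
grip_width: 30.0
gripper_force: 0.0
clock: 16.65
tool_pos: [501.0, -197.4, 165.6]
orientation: [-3.14, -0.002, 1.566]
contact_force: [0.4, 0.4, 0.5]
grip_width: 29.6
gripper_force: 0.0
[350 289] [266 276]
```

View pics/g5.png

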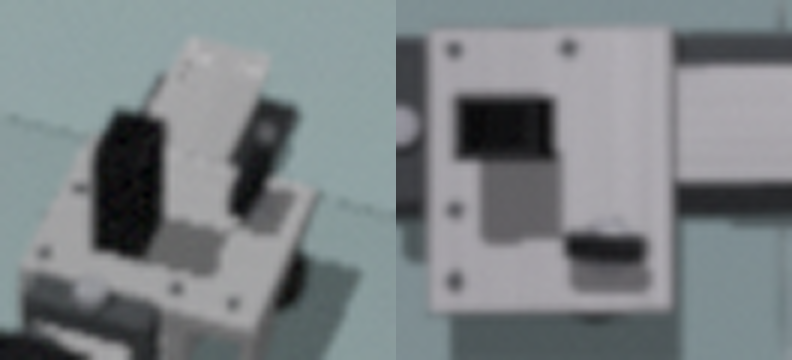

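The extra dark patch in the side view was the rail's foot with a screw behind the wing. The top view (right half) shows the wing at crop (566–648, 235–262), about px (268,277.5), lying along the rail.

```bash
python3 - <<'E'
from h import *
c=cam("top"); g=cv2.cvtColor(c["frame"],cv2.COLOR_BGR2GRAY)
m=np.zeros_like(g); m[270:284,255:282]=g[270:284,255:282]<70
k=max(cv2.findContours(m,0,1)[0],key=cv2.contourArea); P=np.array([onz(c,*p,60)[:2] for p in k[:,0]],np.float32)
print(cv2.minAreaRect(P), P.min(0),P.max(0))
for z in (47,56,65): print(z,onz(c,268.0,277.3,z))
d=onz(c,240,246,42); 
for u,v in((430,28),(672,30),(672,311),(430,311)): print("deck",onz(c,233+(u-396)/6-.5,236+v/6-.5,42)[:2])
plan([461,6,110],1.567)
E
```

```text
((459.3383483886719, 4.741177558898926), (22.564023971557617, 8.175065994262695), 89.23416900634766) [455.10043    -6.5515366] [463.57562   16.028112]
47 [458.21631325   4.96382758  47.        ]
56 [458.55906457   4.102259    56.        ]
65 [458.90181589   3.24069042  65.        ]
deck [536.47530691  67.29575001]
deck [534.61484598 -17.30861384]
deck [436.84267966 -16.24390039]
deck [437.92859384  67.99994938]
call [ 1.     -0.2021  0.2788] turn 0.0054
call [ 0.6833 -0.14    0.1906] turn -0.0
```

```bash
python3 -m crank '[30,0.4,-0.08,0.1,0, 30,0.8,-0.16,0.2,0, 30,1,-0.2,0.25,0, 30,1,-0.2,0.25,0, 30,1,-0.2,0.25,0]' 40
python3 -m crank '[30,0.3,-0.06,0,0, 30,0.6,-0.12,0,0, 30,0.68,-0.14,0,0, 30,0.68,-0.14,0,0, 30,0.68,-0.14,0,0, 30,0.68,-0.14,0,0]'
python3 -c "
from h import *
plan([460.3,5,61],1.567)"
```

```text
clock: 17.3
tool_pos: [477.9, -76.9, 136.9]
orientation: [3.141, 0.0, 1.57]
contact_force: [-0.3, -1.1, 0.1]
grip_width: 25.4
gripper_force: 0.0
clock: 17.9
tool_pos: [461.8, 1.7, 136.7]
orientation: [3.141, 0.0, 1.564]
contact_force: [-0.4, -0.8, 0.8]
grip_width: 26.0
gripper_force: 0.0
call [ 0.0276 -0.0124  0.6311] turn -0.006
```

```bash
python3 -m crank '[30,0.025,-0.012,0.25,0, 30,0.025,-0.012,0.45,0, 30,0.025,-0.012,0.58,0, 30,0.025,-0.012,0.63,0, 30,0.025,-0.012,0.63,0, 30,0.025,-0.012,0.63,0]'
python3 -c "
from h import *
s=env.get_state();print(s['moment'],s['qpos'])
plan([460.3,5,61],1.567)"
```

```text
clock: 18.5
tool_pos: [460.6, 6.2, 61.8]
orientation: [3.141, -0.0, 1.566]
contact_force: [0.5, 0.0, 0.7]
grip_width: 26.0
gripper_force: 0.0
[-0.01720876  0.03250835 -0.01465114] [ 0.373425    0.26156966 -0.50920779  2.00810939  0.16050303  0.90915332
 -0.22501753]
call [-0.0098 -0.0024  0.0067] turn -0.002
```

```bash
python3 -m crank '[0,-0.006,-0.002,0.005,0, 0,-0.006,-0.002,0.005,0, 0,-0.006,-0.002,0.005,0, 0,-0.006,-0.002,0.005,0, 0,-0.006,-0.002,0.005,0, 0,-0.006,-0.002,0.005,0]' 30
python3 -c "
from h import *
print(env.get_state()['moment'])"
```

```text
clock: 19.1
tool_pos: [460.3, 5.5, 61.4]
orientation: [3.14, 0.001, 1.567]
contact_force: [-2.4, -1.1, 6.4]
grip_width: 8.3
gripper_force: 35.9
[-0.25678158  0.36484905 -0.0126547 ]
```

```bash
python3 -m crank '[0,0,0,-0.004,0.1, 0,0,0,-0.006,0.2, 0,0,0,-0.006,0.3, 0,0,0,-0.006,0.4, 0,0,0,-0.006,0.5, 0,0,0,-0.006,0.5]'
python3 -c "
from h import *
print(env.get_state()['moment'])"
python3 -m crank '[0,0,0,0,0.05, 0,0,0,0,0.1, 0,0,0,0,0.15, 0,0,0,0,0.2, 0,0,0,0,0.2]'
python3 -c "
from h import *
print(env.get_state()['moment'])"
```

```text
clock: 19.7
tool_pos: [460.1, 5.7, 61.5]
orientation: [3.14, -0.0, 1.316]
contact_force: [0.7, -1.7, -1.1]
grip_width: 7.7
gripper_force: 34.6
[-0.27048839 -0.32956222 -0.04255881]
clock: 20.2
tool_pos: [460.1, 5.7, 61.5]
orientation: [3.141, -0.0, 1.216]
contact_force: [1.8, -2.8, 1.9]
grip_width: 8.3
gripper_force: 34.9
[-0.51091411 -0.56283029  0.00463187]
```

```bash
cat > chk.py <<'E'
from h import *
import sys
s=env.get_state(); m=s['moment']; print("mz",np.round(m,3),"yaw",round(s['orientation'][2],3)); sys.exit(abs(m[2])>float(sys.argv[1]))
E
python3 -m crank '[0,0,0,0,0.05, 0,0,0,0,0.1, 0,0,0,0,0.1]' >/dev/null; python3 chk.py 0.08 &&
python3 -m crank '[0,0,0,0,0.05, 0,0,0,0,0.1, 0,0,0,0,0.1]' >/dev/null && python3 chk.py 0.08 &&
python3 -m crank '[0,0,0,0,0.05, 0,0,0,0,0.1, 0,0,0,0,0.1]' >/dev/null && python3 chk.py 0.08 &&
python3 -m crank '[0,0,0,0,0.05, 0,0,0,0,0.1, 0,0,0,0,0.1]' && python3 chk.py 0.08
```

```text
mz [-0.646 -0.775 -0.016] yaw 1.165False
```

```bash
sed -i 's/sys.exit(abs(m\[2\])>float(sys.argv\[1\]))/sys.exit(int(abs(m[2])>float(sys.argv[1])))/' chk.py
python3 -m crank '[0,0,0,0,0.05, 0,0,0,0,0.1, 0,0,0,0,0.1]' >/dev/null && python3 chk.py 0.08 &&
python3 -m crank '[0,0,0,0,0.05, 0,0,0,0,0.1, 0,0,0,0,0.1]' >/dev/null && python3 chk.py 0.08 &&
python3 -m crank '[0,0,0,0,0.05, 0,0,0,0,0.1, 0,0,0,0,0.1]' >/dev/null && python3 chk.py 0.08 &&
python3 -m crank '[0,0,0,0,0.05, 0,0,0,0,0.1, 0,0,0,0,0.1]' && python3 chk.py 0.08
```

```text
mz [-0.742 -0.953 -0.006] yaw 1.115
mz [-0.777 -0.93   0.011] yaw 1.065
mz [-0.741 -0.946 -0.042] yaw 1.015
clock: 21.7
tool_pos: [460.1, 5.7, 61.5]
orientation: [3.141, -0.0, 0.965]
contact_force: [4.8, -2.9, 2.5]
grip_width: 8.3
gripper_force: 35.0
mz [-0.789 -0.967 -0.068] yaw 0.965
```

```bash

python3 -m crank '[0,0,0,0,0.04, 0,0,0,0,0.08, 0,0,0,0,0.08]' >/dev/null && python3 chk.py 0.1 &&
python3 -m crank '[0,0,0,0,0.04, 0,0,0,0,0.08, 0,0,0,0,0.08]' >/dev/null && python3 chk.py 0.1 &&
python3 -m crank '[0,0,0,0,0.04, 0,0,0,0,0.08, 0,0,0,0,0.08]' >/dev/null && python3 chk.py 0.1 &&
python3 -m crank '[0,0,0,0,0.04, 0,0,0,0,0.08, 0,0,0,0,0.08]' && python3 chk.py 0.1
```

```text
mz [-0.83  -1.016  0.047] yaw 0.925
mz [-0.796 -0.959  0.023] yaw 0.885
mz [-0.843 -1.007 -0.012] yaw 0.845
clock: 22.9
tool_pos: [460.1, 5.7, 61.5]
orientation: [3.141, -0.001, 0.805]
contact_force: [3.9, -3.2, 2.5]
grip_width: 8.1
gripper_force: 35.0
mz [-0.766 -0.989 -0.018] yaw 0.805
```

```bash

python3 -m crank '[0,0,0,0,0.04, 0,0,0,0,0.08, 0,0,0,0,0.08]' >/dev/null && python3 chk.py 0.1 &&
python3 -m crank '[0,0,0,0,0.04, 0,0,0,0,0.08, 0,0,0,0,0.08]' >/dev/null && python3 chk.py 0.1 &&
python3 -m crank '[0,0,0,0,0.04, 0,0,0,0,0.08, 0,0,0,0,0.08]' >/dev/null && python3 chk.py 0.1 &&
python3 -m crank '[0,0,0,0,0.04, 0,0,0,0,0.08, 0,0,0,0,0.08]' >/dev/null && python3 chk.py 0.1 &&
python3 -m crank '[0,0,0,0,0.04, 0,0,0,0,0.08, 0,0,0,0,0.08]' && python3 chk.py 0.1
```

```text
mz [-0.816 -1.027 -0.081] yaw 0.765
mz [-0.848 -0.99  -0.002] yaw 0.725
mz [-0.795 -1.009 -0.006] yaw 0.685
mz [-0.825 -1.035  0.008] yaw 0.645
clock: 24.4
tool_pos: [460.2, 5.7, 61.5]
orientation: [3.141, -0.001, 0.605]
contact_force: [4.4, -3.7, 2.6]
grip_width: 8.0
gripper_force: 35.0
mz [-0.863 -1.038 -0.019] yaw 0.605
```

```bash

python3 -m crank '[0,0,0,0,0.04, 0,0,0,0,0.08, 0,0,0,0,0.08]' >/dev/null && python3 chk.py 0.1 &&
python3 -m crank '[0,0,0,0,0.04, 0,0,0,0,0.08, 0,0,0,0,0.08]' >/dev/null && python3 chk.py 0.1 &&
python3 -m crank '[0,0,0,0,0.04, 0,0,0,0,0.08, 0,0,0,0,0.08]' >/dev/null && python3 chk.py 0.1 &&
python3 -m crank '[0,0,0,0,0.04, 0,0,0,0,0.08, 0,0,0,0,0.08]' >/dev/null && python3 chk.py 0.1 &&
python3 -m crank '[0,0,0,0,0.04, 0,0,0,0,0.08, 0,0,0,0,0.08]' && python3 chk.py 0.1
```

```text
mz [-0.819 -0.942  0.081] yaw 0.565
mz [-0.813 -0.96   0.021] yaw 0.525
mz [-0.869 -0.923  0.173] yaw 0.485
```

```bash

python3 -m crank '[0,0,0,0,0]' >/dev/null; python3 chk.py 0.24 &&
python3 -m crank '[0,0,0,0,0.03, 0,0,0,0,0.03]' >/dev/null && python3 chk.py 0.24 ; python3 -m crank '[0,0,0,0,0]'; python3 chk.py 0.24
```

```text
mz [-0.857 -0.875  0.228] yaw 0.486
mz [-0.852 -0.882  0.332] yaw 0.471
clock: 25.7
tool_pos: [460.1, 5.8, 61.5]
orientation: [3.141, -0.001, 0.471]
contact_force: [4.5, -4.6, 2.9]
grip_width: 7.6
gripper_force: 35.5
mz [-0.775 -0.872  0.357] yaw 0.471
```

```bash
for i in 1 2 3; do python3 -m crank '[0,0,0,0,0]' >/dev/null; python3 chk.py 1;done
```

```text
mz [-0.818 -0.839  0.309] yaw 0.471
mz [-0.861 -0.877  0.339] yaw 0.471
mz [-0.852 -0.807  0.355] yaw 0.471
```

```bash
python3 -m crank '[20,0,0,0,0, 20,0,0,0,0, 20,0,0,0,0, 20,0,0,0,0]'
python3 -m crank '[20,0,0,-0.1,0, 20,0,0,-0.3,0, 20,0,0,-0.6,0, 20,0,0,-0.9,0, 20,0,0,-0.9,0]'
python3 -m crank '[20,-0.3,0.3,0,0, 20,-0.6,0.6,0,0, 20,-1,0.9,0,0, 20,-1,0.9,0,0, 20,-1,0.9,0,0, 20,-1,0.9,0,0]'
python3 - <<'E'
from h import *
c=cam("top"); s=cam("side")
a=s["frame"][255:335,300:386]; b=c["frame"][225:305,215:301]
cv2.imwrite("pics/g6.png",np.hstack([cv2.resize(i,None,fx=4.5,fy=4.5,interpolation=2) for i in(a,b)]))
E
```

```text
clock: 26.4
tool_pos: [459.3, 6.6, 61.2]
orientation: [-3.141, 0.0, 0.472]
contact_force: [0.2, 2.1, 5.2]
grip_width: 17.0
gripper_force: 2.6
clock: 26.9
tool_pos: [461.9, 6.1, 174.2]
orientation: [3.138, -0.006, 0.472]
contact_force: [0.9, -0.3, 0.6]
grip_width: 17.0
gripper_force: 0.0
clock: 27.5
tool_pos: [401.9, -143.9, 169.1]
orientation: [-3.141, 0.0, 0.472]
contact_force: [0.7, 1.4, -0.3]
grip_width: 16.8
gripper_force: 0.0
```

View pics/g6.png

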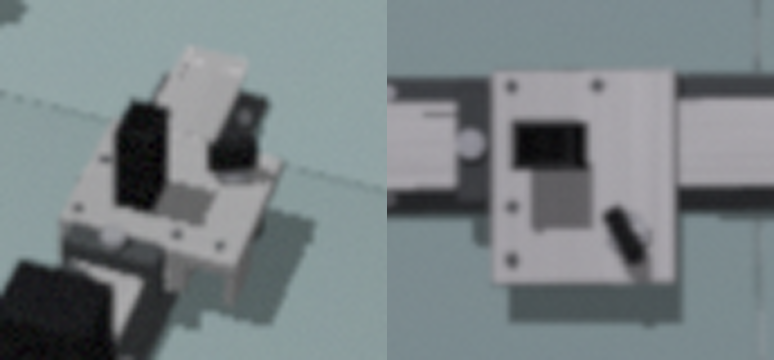

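The carrier sits straight against the stop, the wing is turned about 62° (crop (626,238)), and the gripper is clear. Handing in.

```bash
python3 -c "
from station import env
print(env.close_job())"
```

```text
the job is handed in; nothing more can be done
None
```

I slid the carrier onto the rail, pressed it home against the stop with about 9–10 N, clamped it at about 0.34 Nm (knob turned about 1.1 rad), let go and handed the job in; the system confirmed the hand-in but gave no verdict.

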